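# Snap a fresh kraft-paper roll into the counter dispenser and lower its tear bar

## Task

Load the paper dispenser: take the fresh roll of kraft paper that lies on the counter, lay its steel spindle in the mouths of the two spring clips and press it down until both clips have snapped round the spindle and it sits fully home on the pads. The clips' height is set by hand and not known, so find them and press by feel; do not ram the roll home. Then swing the tear bar over, lower it gently until it rests on the paper and let go, without disturbing the cakes and the cookie.

Things in the scene. Friction and masses are not known exactly. Their poses are not given: they have to be found in the camera images.
- roll_mid (a point): Middle of the fresh roll, on its axis and half-way up: brown kraft paper, 50 mm diameter, 100 mm long, wound tight on a bright steel spindle of 16 mm diameter and 160 mm length that stands out 30 mm at either end. 0.2 to 0.4 kg. It lies on the counter on its side. The point's y axis is the roll's axis; either end may go to either clip.
- spindle_a (a point): Point on the roll's axis 66 mm from its middle towards its own +y, where one clip takes the spindle.
- spindle_b (a point): The same at the other end, 66 mm towards -y.
- dispenser: Paper dispenser, dark steel tray 138 x 206 mm, 65 mm high cheeks, screwed down. Origin: on the counter under the middle of a loaded spindle; x to its back, y left along the spindle, z up. A carrier with both clips at x = 0 is locked at some height by thumb nuts: a loaded spindle's axis lies 46 to 64 mm above the counter (not measured), and 26 mm above the carrier's 96 mm wide steel shelf; keep fingers off it.
- left_clip (a point): Point on the counter under the left clip, 66 mm towards +y of the dispenser's origin. A clip is 14 mm wide: two bowed steel fingers sprung sideways (along x), lips 11 mm apart and 6 mm above the home axis, the mouth flaring to 30 mm; a spindle laid in the mouths rests 12 to 13 mm above home, on a rubber pad when home. 9 mm lie free between paper and clip at each end.
- right_clip (a point): The same for the right clip, 66 mm towards -y. Pressed in the middle, both snap at 6 to 13 N together (then the spindle drops home and the push rises some 10 N per mm: go slowly); pressed on the paper near one end, that end snaps at about half of it. One end may snap before the other. Over 22 N on either pad counts as ramming.
- tear_bar (a joint): Hinge angle of the tear bar (rad): 2.3 to 2.7 when folded to the back, falling as it swings up and forward, 0.1 to 0.5 when it rests on a seated roll (less when the clips stand low). A stiff hinge: it stays where it is left and takes 1 to 2 N to swing at the tab. Pinch the tab lightly (about 6 N), so that it can turn between the fingers; it creeps a little, so watch this angle.
- bar_hinge (a point): Middle of the tear bar's hinge line, fixed to the dispenser, 42 mm behind its origin and 66 mm above the counter; same axes, the hinge line is y.
- tab (a point): Middle of the black finger tab of the tear bar: a disc of 24 mm diameter and 12 mm thickness, its flat faces square to y, so that it can be pinched along y and turns between the fingers. It runs on a circle of 77 mm radius about the hinge: at angle q it lies at x = 0.0766 cos(2.635 - q), z = 0.0766 sin(2.635 - q) from the hinge (x to the back).
- bar_mid (a point): Middle of the bright round bar (10 mm diameter, 194 mm long) that comes to rest on the paper, 30 mm from the roll's axis when it touches. It runs on a circle about the hinge: at angle q it lies at x = 0.050 cos(3.053 - q), z = 0.050 sin(3.053 - q) from it.
- paper_roll: The whole roll; its origin is roll_mid.
- bundt_0: Small dark cake with pink icing, 104 mm wide, 84 mm high, on the tray left of the dispenser, the nearer one; leave it alone. Origin under its middle.
- bundt_1: The same kind of cake, the next one behind it; leave it alone.
- cookie_2: Chocolate-chip cookie, 68 mm wide and 15 mm high, on the tray right of the dispenser, the nearer of two; leave it alone. Origin under its middle.
Mind the look-alikes: they are no part of the job. Of the things that look like the paper_roll, take the one that is farthest to the robot's left at the start.

How it is judged:
By the outcome, as a careful person would: the job done as asked, in the order asked, and still so for the second after the job is handed in, with the robot touching nothing.
It also fails if it takes over 72 s, if anything falls off the work surface, if the arm or the gripper's body presses on something with over 40 N, if the wrist force passes 120 N, or if a joint passes its speed limit or range.

## Robot

A 7-joint arm with a two-finger parallel gripper is mounted at the origin on a cart in front of the work surface, level with it; the furniture and walls round the work are solid. World frame = base frame: x ahead of the robot, y to its left, z up, the work surface at z = 0. Lengths are in m, angles in rad, forces in N, time in s.
With the tool pointing down it reaches from about 0.35 to 0.9 m from the base axis. Payload 7.2 kg.
Tool frame: the origin (TCP) lies midway between the tips of the shut fingers; the grasp point (between the pads) lies 19 mm behind it; z points along the fingers, y is the line along which they close (so a half turn about z gives the same grasp; the last joint's range is limited). The gripper opens to 88 mm and grips with 3 to 60 N. Pads are 20 mm wide; open, the fingers measure 115 mm over their backs; the gripper's body (75 mm by 178 mm) begins 61 mm behind the grasp point.
Start: joints at [-1.333, 0.411, -0.013, 1.596, 0.006, 1.134, -0.082], TCP at [0.188, 0.596, 0.223] pointing down, gripper open.
Joint ranges: [-2.95, 2.95], [-0.29, 1.99], [-1.47, 1.44], [0.14, 2.54], [-1.03, 4.17], [0.13, 1.85], [-2.86, 2.86]. Speed limits (rad/s): [2.39, 2.39, 3.01, 3.01, 3.14, 3.14, 3.14].

## Interface

Orientations are given as a unit quaternion [w, x, y, z].
In Python, from cell import manip, imaging, sign_off, look_for, outline_of gives the robot as it stands.
- The arm moves only by the tool apply_moves, never from a script. Its argument "targets" is a list of rows, each an object of numbers: "hand": the closure in counts, from 0 (fully open) to 255 (shut); "dx", "dy", "dz": the shift along the tool's x, y, z in m; "twist": the turn about the tool's z in degrees. In form: [{"hand": .., "dx": .., "dy": .., "dz": .., "twist": ..}, ...]. A call has 1 to 20 rows; each row is the pose to reach, as a shift and turn from the pose commanded when the call began, along the tool's axes at that moment; what a row does not reach only later rows make up. A row lasts 1/10 s, in which the tool goes at most 50 mm and 8.59 degrees, less where a joint would pass 70% of its speed; a pose out of reach is approached as far as the arm can. A call with a gripper value outside its range is refused whole. The fingers move at their own pace and stop on an object; "force" is the grip in N (left out, the last holds). Time passes only in rows, so rows that repeat a pose let the fingers close. It gives the time, the measured TCP pose, the force, the opening and the grip force at its end, in the units of the state.
- manip.state(): the state, without advancing time (a new reading comes with each control period).
- imaging.capture(name): name is "scene" or "top" or "wrist"; returns a dict with "image" (480x640x3 uint8, red, green, blue), "intrinsics" (3x3 intrinsics, pixels), "R" (3x3) and "t" (3): a world point X has camera coordinates R X + t. Camera axes: x right, y down, z forward; pixel columns grow to the right and rows downward; lengths in m; the calibration is good to about 2 mm. A picture is of the moment at which its call begins. There is no depth.
- sign_off(): hands the job in; it is judged then, once.
Trained networks look in the newest picture that a camera, given by its name, has taken for a name from the list of things; names that differ only in an ending like _2 or _b are one class to them, and where a whole thing is asked for, a point or a joint stands for the part that bears it (a point fixed in the world has none). Each returns a list of dicts, best first, with "conf" (0 to 1); they miss things now and then, are a little off and sometimes report something else, mostly with a low value. They report only what shows in the picture. A call takes as long as a camera call. They do not tell look-alikes from the thing itself.
- look_for(thing, camera): "rect" ([left, top, right, bottom] in pixels, round what is visible of it).
- outline_of(thing, camera): "region" (480x640 bool, what is visible of it) and "rect" ([left, top, right, bottom] in pixels, round what is visible of it).
The state is a dict: "clock": time; "joint_positions": joint angles; "dq": joint speeds; "joint_efforts": joint torques, N m; "eef_pos": TCP position; "orientation": TCP orientation; "force": force on the tool from outside, world axes, zero at the start; "ft_torque": the same for the moment, N m; "width": finger opening in m; "grip_force": force on a finger pad.
Only numpy, scipy, OpenCV 4.12 (cv2) and the standard library are available. Lean on these libraries where they do the work, as an engineer would, in place of code of your own. Each camera call takes 0.05 s, during which the arm holds its last target. There are 200 camera calls.

## Working session

There is one attempt and no reset: what is moved stays moved. The work goes in short steps, Python scripts to look and compute and a tool call to move; the robot and the scene stay as the last step left them, time stands still between calls to the robot, and variables do not carry over. Pictures are saved under pics/ and viewed, at most 10 in all, crops included, and the job is handed in when it is done.

Besides the shell and the picture viewer there is one more tool, called by a JSON object that holds its "op" and its "data", one argument or row to a line. apply_moves: Moves the arm, as the interface text tells. Its arguments: {"type":"object","properties":{"targets":{"type":"array"},"force":{"type":"number"}},"required":["targets"]}

```bash
mkdir -p pics; ls; cat > h.py <<'E'
import numpy as np, cv2
from cell import manip, imaging, sign_off, look_for, outline_of
def ray(c,u,v):
    d=c["R"].T@np.linalg.inv(c["intrinsics"])@np.array([u,v,1.]); return -c["R"].T@c["t"], d
def atz(c,u,v,z):
    o,d=ray(c,u,v); return o+d*(z-o[2])/d[2]
def proj(c,X):
    p=c["intrinsics"]@(c["R"]@np.array(X)+c["t"]); return p[:2]/p[2]
def save(c,n): cv2.imwrite("pics/"+n,c["image"][:,:,::-1])
E
python3 - <<'E'
from h import *
np.set_printoptions(precision=3,suppress=True)
ims=[]
for n in ["top","scene"]:
    c=imaging.capture(n); save(c,n+"0.png"); print(n,"cam at",-c["R"].T@c["t"])
    for t in ["paper_roll","dispenser","tear_bar","tab","bundt_0","cookie_2"]:
        for d in look_for(t,n):
            r=d["rect"]; print(t,round(d["conf"],2),[int(x) for x in r],atz(c,(r[0]+r[2])/2,(r[1]+r[3])/2,.025))
print(manip.state())
E
```

```text
pics
top cam at [ 0.322 -0.17   1.599]
paper_roll 0.73 [332, 237, 376, 268] [ 0.507 -0.326  0.025]
paper_roll 0.72 [469, 256, 491, 305] [ 0.422 -0.737  0.025]
paper_roll 0.69 [271, 212, 290, 230] [ 0.609 -0.083  0.025]
paper_roll 0.67 [407, 258, 426, 303] [ 0.419 -0.529  0.025]
paper_roll 0.23 [194, 189, 251, 230] [0.645 0.11  0.025]
dispenser 0.65 [177, 190, 254, 265] [0.583 0.129 0.025]
tear_bar 0.64 [187, 192, 250, 229] [0.64  0.122 0.025]
tab 0.88 [190, 189, 249, 233] [0.639 0.117 0.025]
bundt_0 0.75 [133, 205, 166, 239] [0.6   0.345 0.025]
bundt_0 0.74 [149, 178, 180, 208] [0.696 0.302 0.025]
cookie_2 0.59 [267, 213, 291, 230] [ 0.607 -0.078  0.025]
scene cam at [-0.341  1.153  1.119]
paper_roll 0.88 [338, 225, 380, 243] [ 0.498 -0.322  0.025]
paper_roll 0.81 [385, 204, 429, 223] [ 0.422 -0.537  0.025]
dispenser 0.61 [266, 274, 299, 316] [0.517 0.088 0.025]
tear_bar 0.4 [217, 274, 299, 317] [0.577 0.131 0.025]
tear_bar 0.33 [341, 223, 383, 242] [ 0.493 -0.336  0.025]
tab 0.55 [219, 276, 300, 316] [0.572 0.131 0.025]
bundt_0 0.88 [171, 296, 205, 329] [0.697 0.303 0.025]
bundt_0 0.73 [179, 314, 218, 357] [0.605 0.355 0.025]
{'clock': 0.7, 'joint_positions': array([-1.333,  0.411, -0.013,  1.596,  0.006,  1.134, -0.082]), 'dq': array([-0.002, -0.   ,  0.   , -0.   ,  0.   ,  0.   , -0.001]), 'joint_efforts': array([ -0.   , -58.758,   0.64 , -29.135,  -0.054,   0.01 ,   0.   ]), 'eef_pos': array([0.188, 0.596, 0.223]), 'orientation': array([0.   , 0.152, 0.988, 0.   ]), 'force': array([ 0.117, -0.21 , -0.078]), 'ft_torque': array([ 0.019, -0.027,  0.066]), 'grip_force': 0.0, 'width': 0.08806129992057654}
```

```bash
python3 - <<'E'
import cv2
a=cv2.imread("pics/top0.png")[165:335,110:510]; cv2.imwrite("pics/c0.png",cv2.resize(a,None,fx=2,fy=2,interpolation=2))
b=cv2.imread("pics/scene0.png"); cv2.imwrite("pics/c0.png",cv2.vconcat([cv2.resize(a,(800,340),interpolation=2),cv2.resize(b[190:320,160:560],(800,260),interpolation=2)]))
E
```

```text
(no output)
```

View pics/c0.png

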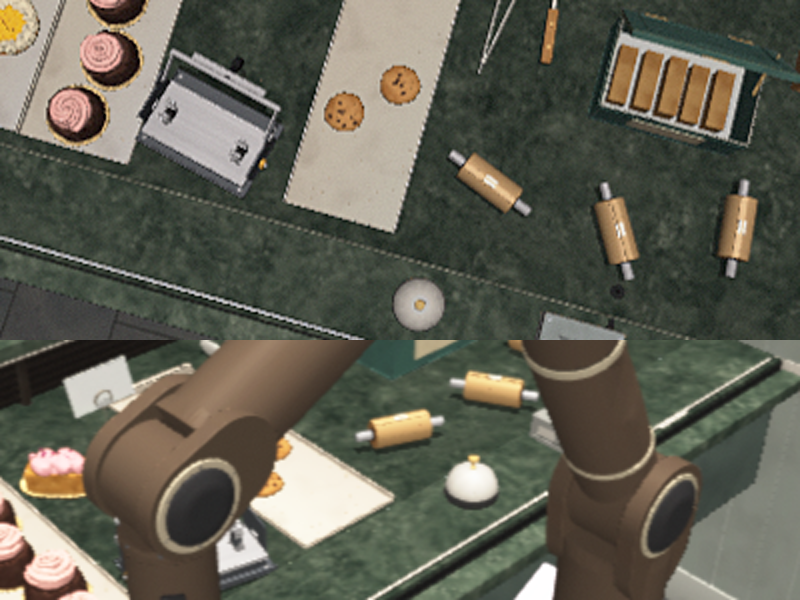

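Rolls at top px (355,253), (417,281), (480,281); the cookie at (280,221) is a false hit. The one with greatest y (−0.33), px (355,253), is the farthest left, so it is the one meant. I'll confirm it from the wrist camera before grasping, and pass over the dispenser on the way.

```bash
cat >> h.py <<'E'
from scipy.spatial.transform import Rotation as Ro
np.set_printoptions(precision=4,suppress=True)
def T():
    s=manip.state(); w,x,y,z=s["orientation"]; return s, Ro.from_quat([x,y,z,w]).as_matrix()
def go(p,yaw):  # shifts/twist so tool x points along world yaw (mod pi), TCP at p
    s,R=T(); d=R.T@(np.array(p)-s["eef_pos"]); cur=np.arctan2(R[1,0],R[0,0])
    tw=-np.degrees(yaw-cur); tw=(tw+90)%180-90
    print("shift",d,"twist",round(tw,1),"alt",round(tw-180*np.sign(tw),1),"j7",s["joint_positions"][6],"clock",s["clock"])
E
python3 - <<'E'
from h import *
c=imaging.capture("wrist"); s,R=T(); cam=-c["R"].T@c["t"]
print("cam in tool",R.T@(cam-s["eef_pos"]),"axes in tool\n",R.T@c["R"].T, c["intrinsics"][0])
c=imaging.capture("top")
a=atz(c,336,242.5,.025);b=atz(c,374,270.5,.025);print("roll",a,b,(a+b)/2,np.linalg.norm(a-b),np.degrees(np.arctan2(*(a-b)[1::-1])))
l=atz(c,194,221,.06);r=atz(c,230,241,.06);print("clips",l,r,(l+r)/2,np.linalg.norm(l-r),np.degrees(np.arctan2(*(l-r)[1::-1])))
m=(l+r)/2; yaw=np.arctan2(*(l-r)[1::-1]); go([m[0],m[1],.3],yaw)
E
```

```text
cam in tool [ 0.0668  0.0002 -0.1617] axes in tool
 [[ 0.0002 -0.9691 -0.2466]
 [ 1.      0.0001  0.0005]
 [-0.0004 -0.2466  0.9691]] [397.8252   0.     315.9402]
roll [ 0.542  -0.2645  0.025 ] [ 0.4519 -0.389   0.025 ] [ 0.4969 -0.3268  0.025 ] 0.15364670856158819 54.100121305205796
clips [0.5995 0.1936 0.06  ] [0.5366 0.0761 0.06  ] [0.5681 0.1348 0.06  ] 0.13321562911784524 61.827987403215204
shift [-0.5011 -0.3254 -0.0773] twist -79.3 alt 100.7 j7 -0.08222883530417527 clock 0.8
```

{"op": "apply_moves", "data": {
  "targets": [
    {"hand": 0, "dx": -0.5, "dy": -0.325, "dz": -0.077, "twist": -79},
    {"hand": 0, "dx": -0.5, "dy": -0.325, "dz": -0.077, "twist": -79},
    {"hand": 0, "dx": -0.5, "dy": -0.325, "dz": -0.077, "twist": -79},
    {"hand": 0, "dx": -0.5, "dy": -0.325, "dz": -0.077, "twist": -79},
    {"hand": 0, "dx": -0.5, "dy": -0.325, "dz": -0.077, "twist": -79},
    {"hand": 0, "dx": -0.5, "dy": -0.325, "dz": -0.077, "twist": -79},
    {"hand": 0, "dx": -0.5, "dy": -0.325, "dz": -0.077, "twist": -79},
    {"hand": 0, "dx": -0.5, "dy": -0.325, "dz": -0.077, "twist": -79},
    {"hand": 0, "dx": -0.5, "dy": -0.325, "dz": -0.077, "twist": -79},
    {"hand": 0, "dx": -0.5, "dy": -0.325, "dz": -0.077, "twist": -79},
    {"hand": 0, "dx": -0.5, "dy": -0.325, "dz": -0.077, "twist": -79},
    {"hand": 0, "dx": -0.5, "dy": -0.325, "dz": -0.077, "twist": -79},
    {"hand": 0, "dx": -0.5, "dy": -0.325, "dz": -0.077, "twist": -79},
    {"hand": 0, "dx": -0.5, "dy": -0.325, "dz": -0.077, "twist": -79},
    {"hand": 0, "dx": -0.5, "dy": -0.325, "dz": -0.077, "twist": -79},
    {"hand": 0, "dx": -0.5, "dy": -0.325, "dz": -0.077, "twist": -79},
    {"hand": 0, "dx": -0.5, "dy": -0.325, "dz": -0.077, "twist": -79},
    {"hand": 0, "dx": -0.5, "dy": -0.325, "dz": -0.077, "twist": -79}
  ]
}}

```text
clock: 2.6
eef_pos: [0.5665, 0.1368, 0.2997]
orientation: [0.0, -0.512, 0.859, 0.0]
force: [-0.2, -0.2, 0.3]
width: 0.0874
grip_force: 0.0
```

```bash
python3 - <<'E'
from h import *
c=imaging.capture("wrist"); save(c,"w1.png"); np.savez("w1.npz",**{k:c[k] for k in("intrinsics","R","t")})
for t in ["dispenser","tab","tear_bar","left_clip","paper_roll"]:
    for d in look_for(t,"wrist"): print(t,round(d["conf"],2),[int(x) for x in d["rect"]])
s,R=T(); print(s["eef_pos"],R[:,0],s["joint_positions"],s["clock"])
E
```

```text
dispenser 0.97 [182, 110, 369, 325]
tab 0.67 [179, 115, 279, 324]
tab 0.61 [181, 108, 373, 325]
tear_bar 0.61 [182, 119, 283, 322]
left_clip 0.82 [179, 109, 370, 325]
[0.5671 0.1357 0.2997] [-0.4772 -0.8788 -0.0001] [-0.3859  0.2828  0.0873  1.5993 -0.0256  1.2606  2.3498] 2.9
```

View pics/w1.png

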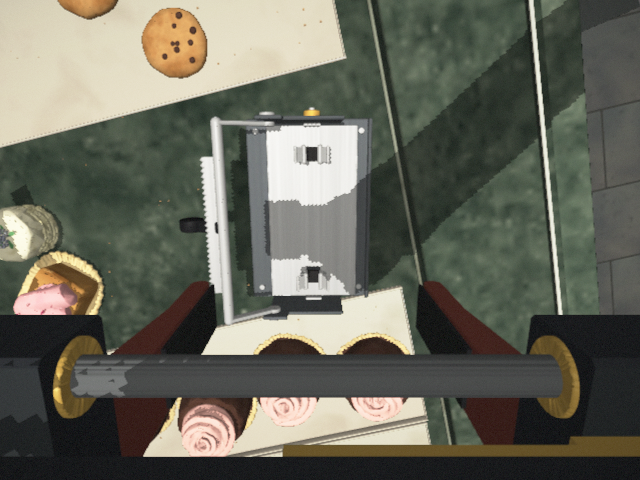

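```bash
python3 - <<'E'
from h import *
c=np.load("w1.npz")
for z in (.04,.05,.06,.07):
    r=atz(c,312.5,154.5,z);l=atz(c,313.5,275,z); print(z,l,r,(l+r)/2,np.linalg.norm(l-r),np.degrees(np.arctan2(*(l-r)[1::-1])))
a=atz(c,364,120,.005);b=atz(c,366,293,.005);print("front tray edge",a,b,np.degrees(np.arctan2(*(b-a)[1::-1])),np.linalg.norm(a-b))
for z in(.07,.08,.09): print("tab",atz(c,190,225.5,z))
for z in(.08,.09,.1):a=atz(c,216,120,z);b=atz(c,228,321,z);print("bar",a,b,np.degrees(np.arctan2(*(b-a)[1::-1])),np.linalg.norm(a-b))
go([.497,-.327,.15],np.radians(54.1+180))
E
```

```text
0.04 [0.6029 0.1983 0.04  ] [0.5416 0.0831 0.04  ] [0.5723 0.1407 0.04  ] 0.13048584025748883 61.98066937112059
0.05 [0.6013 0.1955 0.05  ] [0.5415 0.083  0.05  ] [0.5714 0.1392 0.05  ] 0.12738956526716136 61.98066937112062
0.06 [0.5997 0.1926 0.06  ] [0.5413 0.0829 0.06  ] [0.5705 0.1378 0.06  ] 0.12429329027683392 61.980669371120655
0.07 [0.5981 0.1898 0.07  ] [0.5411 0.0828 0.07  ] [0.5696 0.1363 0.07  ] 0.12119701528650657 61.980669371120605
front tray edge [0.4751 0.0781 0.005 ] [0.5633 0.259  0.005 ] 64.0176885319012 0.20128308759611818
tab [0.682  0.0853 0.07  ]
tab [0.6783 0.0851 0.08  ]
tab [0.6745 0.0849 0.09  ]
bar [0.6039 0.0137 0.08  ] [0.6984 0.1888 0.08  ] 61.64597017681664 0.19893594183989538
bar [0.6021 0.0154 0.09  ] [0.6941 0.1859 0.09  ] 61.645970176816654 0.19372039128660193
bar [0.6003 0.0171 0.1   ] [0.6898 0.183  0.1   ] 61.64597017681668 0.1885048407333085
shift [ 0.4401 -0.1593  0.1497] twist 7.4 alt -172.6 j7 2.349817909936819 clock 2.9
```

{"op": "apply_moves", "data": {
  "targets": [
    {"hand": 0, "dx": 0.44, "dy": -0.159, "dz": 0.14, "twist": 100},
    {"hand": 0, "dx": 0.44, "dy": -0.159, "dz": 0.14, "twist": 100},
    {"hand": 0, "dx": 0.44, "dy": -0.159, "dz": 0.14, "twist": 100},
    {"hand": 0, "dx": 0.44, "dy": -0.159, "dz": 0.14, "twist": 100},
    {"hand": 0, "dx": 0.44, "dy": -0.159, "dz": 0.14, "twist": 100},
    {"hand": 0, "dx": 0.44, "dy": -0.159, "dz": 0.14, "twist": 100},
    {"hand": 0, "dx": 0.44, "dy": -0.159, "dz": 0.14, "twist": 100},
    {"hand": 0, "dx": 0.44, "dy": -0.159, "dz": 0.14, "twist": 100},
    {"hand": 0, "dx": 0.44, "dy": -0.159, "dz": 0.14, "twist": 100},
    {"hand": 0, "dx": 0.44, "dy": -0.159, "dz": 0.14, "twist": 100},
    {"hand": 0, "dx": 0.44, "dy": -0.159, "dz": 0.14, "twist": 100},
    {"hand": 0, "dx": 0.44, "dy": -0.159, "dz": 0.14, "twist": 100},
    {"hand": 0, "dx": 0.44, "dy": -0.159, "dz": 0.14, "twist": 120},
    {"hand": 0, "dx": 0.44, "dy": -0.159, "dz": 0.14, "twist": 130},
    {"hand": 0, "dx": 0.44, "dy": -0.159, "dz": 0.14, "twist": 140},
    {"hand": 0, "dx": 0.44, "dy": -0.159, "dz": 0.14, "twist": 150},
    {"hand": 0, "dx": 0.44, "dy": -0.159, "dz": 0.14, "twist": 160},
    {"hand": 0, "dx": 0.44, "dy": -0.159, "dz": 0.14, "twist": 170},
    {"hand": 0, "dx": 0.44, "dy": -0.159, "dz": 0.14, "twist": 179},
    {"hand": 0, "dx": 0.44, "dy": -0.159, "dz": 0.14, "twist": 187}
  ]
}}

```text
clock: 4.9
eef_pos: [0.4969, -0.3269, 0.1597]
orientation: [0.0, 0.807, 0.591, 0.0]
force: [0.2, -0.2, -0.3]
width: 0.0878
grip_force: 0.0
```

```bash
python3 - <<'E'
from h import *
c=imaging.capture("wrist"); save(c,"w2.png"); np.savez("w2.npz",**{k:c[k] for k in("intrinsics","R","t")})
for d in outline_of("paper_roll","wrist"):
    m=d["region"].astype(np.uint8); print(round(d["conf"],2),[int(x) for x in d["rect"]],m.sum())
    k=max(cv2.findContours(m,0,2)[0],key=cv2.contourArea); print(cv2.boxPoints(cv2.minAreaRect(k)).tolist())
s,R=T(); print(s["eef_pos"],R[:,0],s["joint_positions"],s["clock"])
E
```

```text
0.96 [264, 126, 367, 331] 10651
[[248.81573486328125, 316.9849853515625], [320.629638671875, 118.64178466796875], [384.39154052734375, 141.72799682617188], [312.57763671875, 340.0711975097656]]
0.69 [274, 419, 384, 455] 1375
[[299.0, 421.0], [385.0, 421.0], [385.0, 445.0], [299.0, 445.0]]
[ 0.497  -0.3267  0.1594] [ 0.2986  0.9544 -0.0004] [-0.1195  0.5496  0.8852  1.7846 -0.4865  1.0425  0.6441] 5.0
```

View pics/w2.png

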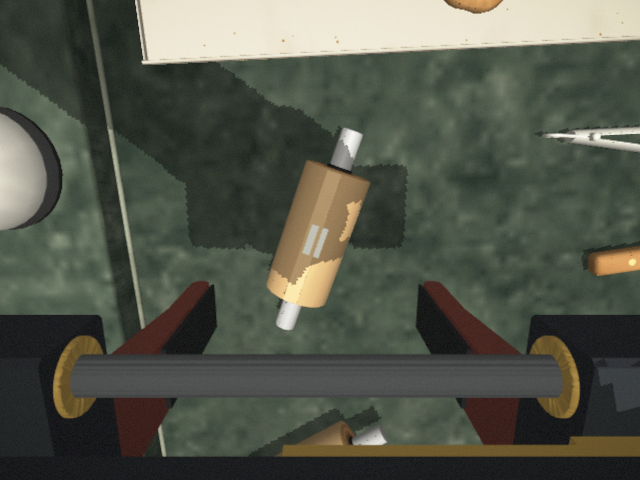

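Wrist view: the left-most roll fills (265–370, 126–331), spindle ends at about (350,132) and (286,326). It's kraft paper on a bright spindle with nothing beside it, and it lies at the expected place, so this is the one meant. The second roll's edge at (340,440) is a look-alike.

```bash
python3 - <<'E'
from h import *
c=np.load("w2.npz")
a=atz(c,350,131,.025);b=atz(c,285.5,326,.025);y=np.arctan2(*(a-b)[1::-1]);print(a,b,(a+b)/2,np.linalg.norm(a-b),np.degrees(y))
m=(a+b)/2
# paper body ends check
p=atz(c,341,172,.03);q=atz(c,299,296,.03);print((p+q)/2,np.linalg.norm(p-q))
go([m[0],m[1],.06],y); go([m[0],m[1],.012],y)
E
```

```text
[ 0.5441 -0.2595  0.025 ] [ 0.4516 -0.389   0.025 ] [ 0.4979 -0.3242  0.025 ] 0.15912562140897457 54.47594640934176
[ 0.5002 -0.3254  0.03  ] 0.10010457739882679
shift [0.0027 0.0002 0.0994] twist 18.2 alt -161.8 j7 0.6441184732428491 clock 5.0
shift [0.0027 0.0002 0.1474] twist 18.2 alt -161.8 j7 0.6441184732428491 clock 5.0
```

{"op": "apply_moves", "data": {
  "targets": [
    {"hand": 0, "dx": 0.003, "dy": 0, "dz": 0.02, "twist": 8},
    {"hand": 0, "dx": 0.003, "dy": 0, "dz": 0.05, "twist": 16},
    {"hand": 0, "dx": 0.003, "dy": 0, "dz": 0.08, "twist": 18},
    {"hand": 0, "dx": 0.003, "dy": 0, "dz": 0.11, "twist": 18},
    {"hand": 0, "dx": 0.003, "dy": 0, "dz": 0.135, "twist": 18},
    {"hand": 0, "dx": 0.003, "dy": 0, "dz": 0.147, "twist": 18},
    {"hand": 0, "dx": 0.003, "dy": 0, "dz": 0.147, "twist": 18},
    {"hand": 120, "dx": 0.003, "dy": 0, "dz": 0.147, "twist": 18},
    {"hand": 255, "dx": 0.003, "dy": 0, "dz": 0.147, "twist": 18},
    {"hand": 255, "dx": 0.003, "dy": 0, "dz": 0.147, "twist": 18},
    {"hand": 255, "dx": 0.003, "dy": 0, "dz": 0.147, "twist": 18},
    {"hand": 255, "dx": 0.003, "dy": 0, "dz": 0.147, "twist": 18},
    {"hand": 255, "dx": 0.003, "dy": 0, "dz": 0.147, "twist": 18}
  ],
  "force": 40
}}

```text
clock: 6.3
eef_pos: [0.498, -0.3242, 0.013]
orientation: [0.0, 0.888, 0.46, 0.0]
force: [-0.1, 0.2, 3.5]
width: 0.0492
grip_force: 39.9
```

```bash
python3 - <<'E'
from h import *
s,R=T(); print(s["eef_pos"],R[:,0],s["width"],s["grip_force"],s["force"])
go([.571,.140,.2],np.radians(62))
E
```

```text
[ 0.498  -0.3242  0.013 ] [0.5773 0.8166 0.0003] 0.04915021041071964 39.86439406871796 [-0.0937  0.2172  3.5228]
shift [ 0.4212 -0.2082 -0.187 ] twist -7.3 alt 172.7 j7 0.5194467616615007 clock 6.3
```

{"op": "apply_moves", "data": {
  "targets": [
    {"hand": 255, "dx": 0, "dy": 0, "dz": -0.02, "twist": 0},
    {"hand": 255, "dx": 0, "dy": 0, "dz": -0.06, "twist": 0},
    {"hand": 255, "dx": 0, "dy": 0, "dz": -0.11, "twist": 0},
    {"hand": 255, "dx": 0.04, "dy": -0.02, "dz": -0.14, "twist": -7.3},
    {"hand": 255, "dx": 0.08, "dy": -0.04, "dz": -0.17, "twist": -7.3},
    {"hand": 255, "dx": 0.12, "dy": -0.06, "dz": -0.187, "twist": -7.3},
    {"hand": 255, "dx": 0.16, "dy": -0.08, "dz": -0.187, "twist": -7.3},
    {"hand": 255, "dx": 0.2, "dy": -0.1, "dz": -0.187, "twist": -7.3},
    {"hand": 255, "dx": 0.24, "dy": -0.12, "dz": -0.187, "twist": -7.3},
    {"hand": 255, "dx": 0.28, "dy": -0.14, "dz": -0.187, "twist": -7.3},
    {"hand": 255, "dx": 0.32, "dy": -0.16, "dz": -0.187, "twist": -7.3},
    {"hand": 255, "dx": 0.36, "dy": -0.18, "dz": -0.187, "twist": -7.3},
    {"hand": 255, "dx": 0.4, "dy": -0.2, "dz": -0.187, "twist": -7.3},
    {"hand": 255, "dx": 0.421, "dy": -0.208, "dz": -0.187, "twist": -7.3},
    {"hand": 255, "dx": 0.421, "dy": -0.208, "dz": -0.187, "twist": -7.3},
    {"hand": 255, "dx": 0.421, "dy": -0.208, "dz": -0.187, "twist": -7.3},
    {"hand": 255, "dx": 0.421, "dy": -0.208, "dz": -0.187, "twist": -7.3}
  ]
}}

```text
clock: 8.0
eef_pos: [0.5707, 0.1377, 0.1996]
orientation: [0.0, 0.858, 0.514, -0.0]
force: [-0.6, -0.1, -3.0]
width: 0.0495
grip_force: 39.9
```

```bash
python3 - <<'E'
from h import *
c=imaging.capture("wrist"); save(c,"w3.png"); np.savez("w3.npz",**{k:c[k] for k in("intrinsics","R","t")})
s,R=T(); print(s["eef_pos"],R[:,0],s["joint_positions"],s["force"],s["clock"])
E
```

```text
[0.5708 0.1377 0.1997] [ 0.4716  0.8818 -0.0004] [-1.0253  0.5304  1.015   1.7641 -0.495   1.129  -0.3426] [ 0.0302  0.387  -3.9875] 8.05
```

View pics/w3.png

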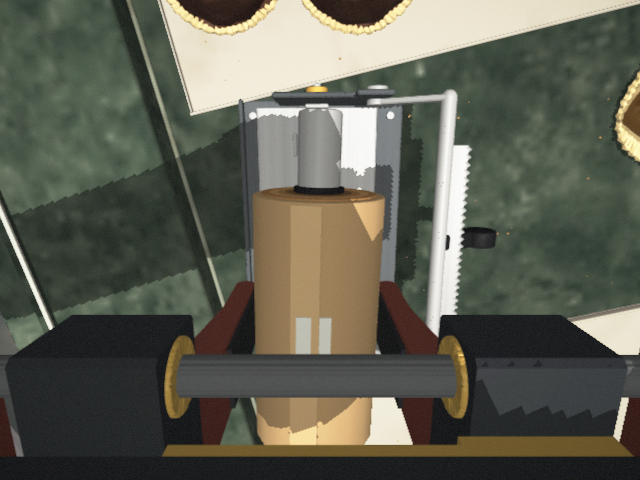

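{"op": "apply_moves", "data": {
  "targets": [
    {"hand": 255, "dx": 0.002, "dy": -0.0015, "dz": 0.03, "twist": 0},
    {"hand": 255, "dx": 0.002, "dy": -0.0015, "dz": 0.07, "twist": 0},
    {"hand": 255, "dx": 0.002, "dy": -0.0015, "dz": 0.1, "twist": 0},
    {"hand": 255, "dx": 0.002, "dy": -0.0015, "dz": 0.115, "twist": 0},
    {"hand": 255, "dx": 0.002, "dy": -0.0015, "dz": 0.125, "twist": 0},
    {"hand": 255, "dx": 0.002, "dy": -0.0015, "dz": 0.125, "twist": 0},
    {"hand": 255, "dx": 0.002, "dy": -0.0015, "dz": 0.125, "twist": 0}
  ]
}}

```text
clock: 8.75
eef_pos: [0.5715, 0.1419, 0.0758]
orientation: [0.0, 0.857, 0.515, 0.001]
force: [-0.2, -0.2, -3.0]
width: 0.0493
grip_force: 39.9
```

```bash
python3 - <<'E'
from h import *
c=imaging.capture("wrist"); save(c,"w4.png"); np.savez("w4.npz",**{k:c[k] for k in("intrinsics","R","t")})
s,R=T(); print(s["eef_pos"],R[:,0],s["force"],s["clock"])
E
```

```text
[0.5716 0.1421 0.076 ] [0.4693 0.883  0.0015] [ 0.4103 -0.2434 -3.4477] 8.8
```

View pics/w4.png

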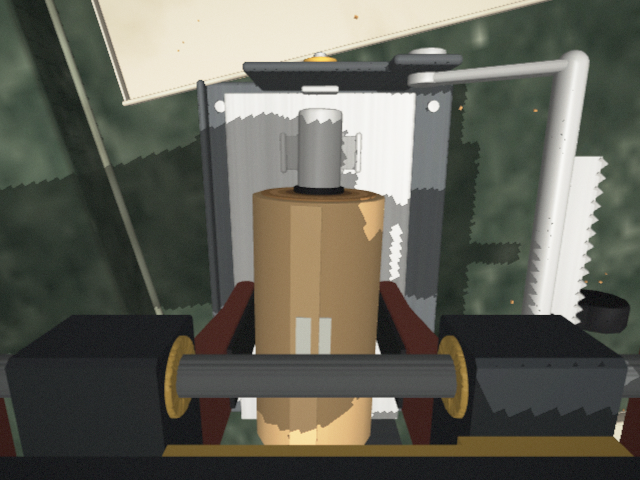

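```bash
python3 - <<'E'
from h import *
c=np.load("w4.npz"); s,R=T(); t=s["eef_pos"]; a=R[:,0]; o=t+[0,0,.012]
for z in(.06,.07,.08):
    p=atz(c,321,153,z); print(z,p,"along",(p-o)@a,"across",(p-o)@R[:,1])
for k in(.05,.066,.08): print(k,proj(c,o+a*k))
l,r=[atz(c,u,153,.07) for u in(281,361)]; print("mouth",np.linalg.norm(l-r))
p=[atz(c,321,v,.095) for v in (110,)]; print((p[0]-o)@a)
E
```

```text
0.06 [0.6039 0.198  0.06  ] along 0.06449399993337651 across 0.002295472017313949
0.07 [0.6039 0.1982 0.07  ] along 0.06463162868760741 across 0.002171058424250018
0.08 [0.6038 0.1983 0.08  ] along 0.06476925744183831 across 0.0020466448311860738
0.05 [315.6846 193.8158]
0.066 [315.6772 149.8464]
0.08 [315.6704 109.3688]
mouth 0.032789537610057456
0.07919494590209221
```

The mouth at (281–361, 153) is centred on the spindle (299–343), about 1 mm off along the axis, so it's aligned. Now down by feel.

{"op": "apply_moves", "data": {
  "targets": [
    {"hand": 255, "dx": -0.001, "dy": 0, "dz": 0.002, "twist": 0},
    {"hand": 255, "dx": -0.001, "dy": 0, "dz": 0.004, "twist": 0},
    {"hand": 255, "dx": -0.001, "dy": 0, "dz": 0.006, "twist": 0},
    {"hand": 255, "dx": -0.001, "dy": 0, "dz": 0.008, "twist": 0},
    {"hand": 255, "dx": -0.001, "dy": 0, "dz": 0.008, "twist": 0}
  ]
}}

```text
clock: 9.3
eef_pos: [0.5699, 0.1413, 0.0663]
orientation: [-0.0, 0.857, 0.515, -0.0]
force: [0.5, -0.4, -4.0]
width: 0.0495
grip_force: 39.9
```

{"op": "apply_moves", "data": {
  "targets": [
    {"hand": 255, "dx": 0, "dy": 0, "dz": 0.001, "twist": 0},
    {"hand": 255, "dx": 0, "dy": 0, "dz": 0.002, "twist": 0},
    {"hand": 255, "dx": 0, "dy": 0, "dz": 0.003, "twist": 0},
    {"hand": 255, "dx": 0, "dy": 0, "dz": 0.003, "twist": 0}
  ]
}}

```text
clock: 9.7
eef_pos: [0.57, 0.1413, 0.0635]
orientation: [-0.0, 0.857, 0.515, -0.0]
force: [0.2, 0.4, -2.6]
width: 0.0494
grip_force: 39.9
```

{"op": "apply_moves", "data": {
  "targets": [
    {"hand": 255, "dx": 0, "dy": 0, "dz": 0.001, "twist": 0},
    {"hand": 255, "dx": 0, "dy": 0, "dz": 0.002, "twist": 0},
    {"hand": 255, "dx": 0, "dy": 0, "dz": 0.002, "twist": 0}
  ]
}}

```text
clock: 10.0
eef_pos: [0.57, 0.1413, 0.0615]
orientation: [-0.0, 0.857, 0.515, -0.0]
force: [0.7, -1.2, -3.9]
width: 0.0493
grip_force: 39.9
```

{"op": "apply_moves", "data": {
  "targets": [
    {"hand": 255, "dx": 0, "dy": 0, "dz": 0.001, "twist": 0},
    {"hand": 255, "dx": 0, "dy": 0, "dz": 0.002, "twist": 0},
    {"hand": 255, "dx": 0, "dy": 0, "dz": 0.002, "twist": 0}
  ]
}}

```text
clock: 10.3
eef_pos: [0.57, 0.1413, 0.0595]
orientation: [-0.0, 0.857, 0.515, -0.0]
force: [-0.0, -0.4, -3.3]
width: 0.0492
grip_force: 39.9
```

{"op": "apply_moves", "data": {
  "targets": [
    {"hand": 255, "dx": 0, "dy": 0, "dz": 0.001, "twist": 0},
    {"hand": 255, "dx": 0, "dy": 0, "dz": 0.002, "twist": 0},
    {"hand": 255, "dx": 0, "dy": 0, "dz": 0.003, "twist": 0},
    {"hand": 255, "dx": 0, "dy": 0, "dz": 0.003, "twist": 0}
  ]
}}

```text
clock: 10.7
eef_pos: [0.57, 0.1413, 0.0565]
orientation: [-0.0, 0.857, 0.515, -0.0]
force: [0.1, 0.7, -3.5]
width: 0.0496
grip_force: 39.9
```

{"op": "apply_moves", "data": {
  "targets": [
    {"hand": 255, "dx": 0, "dy": 0, "dz": 0.001, "twist": 0},
    {"hand": 255, "dx": 0, "dy": 0, "dz": 0.002, "twist": 0},
    {"hand": 255, "dx": 0, "dy": 0, "dz": 0.002, "twist": 0}
  ]
}}

```text
clock: 11.0
eef_pos: [0.5705, 0.1412, 0.0548]
orientation: [0.0, 0.857, 0.515, 0.0]
force: [0.4, -0.3, -1.2]
width: 0.0495
grip_force: 39.9
```

{"op": "apply_moves", "data": {
  "targets": [
    {"hand": 255, "dx": 0, "dy": 0, "dz": 0.0005, "twist": 0},
    {"hand": 255, "dx": 0, "dy": 0, "dz": 0.001, "twist": 0},
    {"hand": 255, "dx": 0, "dy": 0, "dz": 0.0015, "twist": 0},
    {"hand": 255, "dx": 0, "dy": 0, "dz": 0.0015, "twist": 0}
  ]
}}

```text
clock: 11.4
eef_pos: [0.5713, 0.1409, 0.0539]
orientation: [0.001, 0.857, 0.515, 0.001]
force: [2.1, -1.6, 5.2]
width: 0.0496
grip_force: 39.9
```

{"op": "apply_moves", "data": {
  "targets": [
    {"hand": 255, "dx": 0, "dy": 0, "dz": 0.0005, "twist": 0},
    {"hand": 255, "dx": 0, "dy": 0, "dz": 0.001, "twist": 0},
    {"hand": 255, "dx": 0, "dy": 0, "dz": 0.0015, "twist": 0},
    {"hand": 255, "dx": 0, "dy": 0, "dz": 0.0015, "twist": 0}
  ]
}}

```text
clock: 11.8
eef_pos: [0.5719, 0.1409, 0.0531]
orientation: [0.001, 0.857, 0.515, 0.002]
force: [2.1, -2.3, 10.5]
width: 0.0491
grip_force: 39.8
```

{"op": "apply_moves", "data": {
  "targets": [
    {"hand": 255, "dx": 0, "dy": 0.002, "dz": -0.0005, "twist": 0},
    {"hand": 255, "dx": 0, "dy": 0.003, "dz": -0.0005, "twist": 0},
    {"hand": 255, "dx": 0, "dy": 0.003, "dz": -0.0005, "twist": 0}
  ]
}}

```text
clock: 12.1
eef_pos: [0.5728, 0.1403, 0.0525]
orientation: [-0.0, 0.857, 0.516, 0.0]
force: [-0.7, 0.7, 6.2]
width: 0.0499
grip_force: 39.8
```

```bash
python3 - <<'E'
from h import *
s,R=T(); print(s["eef_pos"],R.T@s["force"],R.T@s["ft_torque"],s["clock"])
E
```

```text
[0.5728 0.1403 0.0525] [ 0.3287 -0.956  -6.2466] [ 0.1119 -0.2849 -0.3786] 12.1
```

{"op": "apply_moves", "data": {
  "targets": [
    {"hand": 255, "dx": 0, "dy": -0.0005, "dz": 0.0005, "twist": 0},
    {"hand": 255, "dx": 0, "dy": -0.0005, "dz": 0.0005, "twist": 0}
  ]
}}

```text
clock: 12.3
eef_pos: [0.5726, 0.1404, 0.052]
orientation: [0.0, 0.857, 0.516, 0.0]
force: [0.5, -0.2, 4.7]
width: 0.0488
grip_force: 39.8
```

{"op": "apply_moves", "data": {
  "targets": [
    {"hand": 255, "dx": 0, "dy": 0, "dz": 0.0005, "twist": 0},
    {"hand": 255, "dx": 0, "dy": 0, "dz": 0.0005, "twist": 0}
  ]
}}

```text
clock: 12.5
eef_pos: [0.5728, 0.1403, 0.0515]
orientation: [0.0, 0.857, 0.516, 0.0]
force: [0.7, -1.7, 5.1]
width: 0.0493
grip_force: 39.8
```

{"op": "apply_moves", "data": {
  "targets": [
    {"hand": 255, "dx": 0, "dy": 0, "dz": 0.0005, "twist": 0},
    {"hand": 255, "dx": 0, "dy": 0, "dz": 0.0005, "twist": 0}
  ]
}}

```text
clock: 12.7
eef_pos: [0.5729, 0.1403, 0.0511]
orientation: [0.0, 0.857, 0.515, 0.001]
force: [1.0, -0.7, 5.2]
width: 0.0493
grip_force: 39.8
```

{"op": "apply_moves", "data": {
  "targets": [
    {"hand": 255, "dx": 0, "dy": 0.0003, "dz": 0.0005, "twist": 0},
    {"hand": 255, "dx": 0, "dy": 0.0005, "dz": 0.001, "twist": 0},
    {"hand": 255, "dx": 0, "dy": 0.0005, "dz": 0.001, "twist": 0}
  ]
}}

```text
clock: 13.0
eef_pos: [0.573, 0.1403, 0.0501]
orientation: [-0.0, 0.857, 0.515, 0.0]
force: [0.5, -0.1, 6.7]
width: 0.0491
grip_force: 39.8
```

{"op": "apply_moves", "data": {
  "targets": [
    {"hand": 255, "dx": 0, "dy": 0, "dz": 0.0005, "twist": 0},
    {"hand": 255, "dx": 0, "dy": 0, "dz": 0.001, "twist": 0},
    {"hand": 255, "dx": 0, "dy": 0, "dz": 0.001, "twist": 0}
  ]
}}

```text
clock: 13.3
eef_pos: [0.573, 0.1403, 0.0491]
orientation: [-0.0, 0.857, 0.515, 0.0]
force: [0.1, 0.4, 6.1]
width: 0.0494
grip_force: 39.8
```

{"op": "apply_moves", "data": {
  "targets": [
    {"hand": 255, "dx": 0, "dy": 0, "dz": 0.0005, "twist": 0},
    {"hand": 255, "dx": 0, "dy": 0, "dz": 0.001, "twist": 0},
    {"hand": 255, "dx": 0, "dy": 0, "dz": 0.001, "twist": 0}
  ]
}}

```text
clock: 13.6
eef_pos: [0.5729, 0.1403, 0.0479]
orientation: [-0.0, 0.857, 0.515, 0.0]
force: [0.6, 0.5, 5.1]
width: 0.0496
grip_force: 39.8
```

{"op": "apply_moves", "data": {
  "targets": [
    {"hand": 255, "dx": 0, "dy": 0, "dz": 0.0005, "twist": 0},
    {"hand": 255, "dx": 0, "dy": 0, "dz": 0.001, "twist": 0},
    {"hand": 255, "dx": 0, "dy": 0, "dz": 0.001, "twist": 0}
  ]
}}

```text
clock: 13.9
eef_pos: [0.5727, 0.1402, 0.0465]
orientation: [-0.0, 0.857, 0.515, 0.0]
force: [0.9, -0.2, 2.5]
width: 0.0493
grip_force: 39.8
```

{"op": "apply_moves", "data": {
  "targets": [
    {"hand": 255, "dx": 0, "dy": 0, "dz": 0.0005, "twist": 0},
    {"hand": 255, "dx": 0, "dy": 0, "dz": 0.001, "twist": 0},
    {"hand": 255, "dx": 0, "dy": 0, "dz": 0.001, "twist": 0}
  ]
}}

```text
clock: 14.2
eef_pos: [0.5726, 0.14, 0.0453]
orientation: [-0.0, 0.857, 0.515, -0.0]
force: [1.9, -0.4, -0.3]
width: 0.0491
grip_force: 39.8
```

```bash
python3 - <<'E'
from h import *
c=imaging.capture("wrist"); save(c,"w5.png"); np.savez("w5.npz",**{k:c[k] for k in("intrinsics","R","t")})
s,R=T(); print(s["eef_pos"],R.T@s["force"],R.T@s["ft_torque"],s["clock"])
E
```

```text
[0.5725 0.14   0.0453] [1.1913 1.3901 1.0238] [-0.1952  0.2449 -0.3163] 14.25
```

View pics/w5.png

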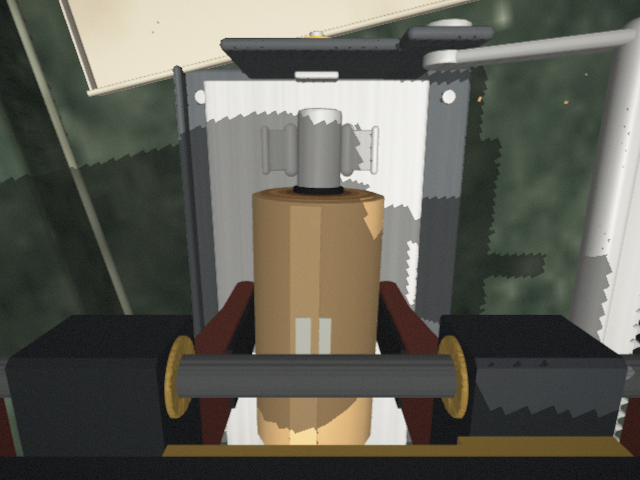

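The spindle is between the clip fingers at (263–378,150), hasn't slipped in the grip, and the push is falling, so it's passing the lips. On to the pads gently.

{"op": "apply_moves", "data": {
  "targets": [
    {"hand": 255, "dx": 0, "dy": 0, "dz": 0.0005, "twist": 0},
    {"hand": 255, "dx": 0, "dy": 0, "dz": 0.001, "twist": 0},
    {"hand": 255, "dx": 0, "dy": 0, "dz": 0.001, "twist": 0}
  ]
}}

```text
clock: 14.55
eef_pos: [0.5725, 0.1398, 0.0443]
orientation: [0.0, 0.857, 0.515, -0.0]
force: [1.4, 0.0, -1.8]
width: 0.0495
grip_force: 39.8
```

{"op": "apply_moves", "data": {
  "targets": [
    {"hand": 255, "dx": 0, "dy": 0, "dz": 0.0005, "twist": 0},
    {"hand": 255, "dx": 0, "dy": 0, "dz": 0.0005, "twist": 0}
  ]
}}

```text
clock: 14.75
eef_pos: [0.5725, 0.1397, 0.0439]
orientation: [-0.0, 0.857, 0.515, -0.0]
force: [1.2, -0.4, -3.6]
width: 0.0492
grip_force: 39.8
```

{"op": "apply_moves", "data": {
  "targets": [
    {"hand": 255, "dx": 0, "dy": 0, "dz": 0.0005, "twist": 0},
    {"hand": 255, "dx": 0, "dy": 0, "dz": 0.0005, "twist": 0}
  ]
}}

```text
clock: 14.95
eef_pos: [0.5725, 0.1398, 0.0434]
orientation: [-0.0, 0.857, 0.515, -0.0]
force: [1.5, -1.3, -4.3]
width: 0.0496
grip_force: 39.8
```

{"op": "apply_moves", "data": {
  "targets": [
    {"hand": 255, "dx": 0, "dy": 0, "dz": 0.0005, "twist": 0},
    {"hand": 255, "dx": 0, "dy": 0, "dz": 0.0005, "twist": 0}
  ]
}}

```text
clock: 15.15
eef_pos: [0.5725, 0.1398, 0.0429]
orientation: [-0.0, 0.857, 0.515, -0.0]
force: [1.2, -0.4, -4.2]
width: 0.0496
grip_force: 39.8
```

{"op": "apply_moves", "data": {
  "targets": [
    {"hand": 255, "dx": 0, "dy": 0, "dz": 0.0005, "twist": 0},
    {"hand": 255, "dx": 0, "dy": 0, "dz": 0.0005, "twist": 0}
  ]
}}

```text
clock: 15.35
eef_pos: [0.5725, 0.1398, 0.0424]
orientation: [-0.0, 0.857, 0.515, -0.0]
force: [1.7, -0.6, -5.3]
width: 0.0493
grip_force: 39.8
```

{"op": "apply_moves", "data": {
  "targets": [
    {"hand": 255, "dx": 0, "dy": 0, "dz": 0.0005, "twist": 0},
    {"hand": 255, "dx": 0, "dy": 0, "dz": 0.0005, "twist": 0}
  ]
}}

```text
clock: 15.55
eef_pos: [0.5726, 0.1398, 0.0419]
orientation: [-0.0, 0.857, 0.515, -0.0]
force: [0.3, -0.4, -6.0]
width: 0.0495
grip_force: 39.8
```

{"op": "apply_moves", "data": {
  "targets": [
    {"hand": 255, "dx": 0, "dy": 0, "dz": 0.0005, "twist": 0},
    {"hand": 255, "dx": 0, "dy": 0, "dz": 0.0005, "twist": 0}
  ]
}}

```text
clock: 15.75
eef_pos: [0.5726, 0.1399, 0.0415]
orientation: [-0.0, 0.857, 0.515, -0.0]
force: [1.3, -1.1, -7.5]
width: 0.0493
grip_force: 39.8
```

{"op": "apply_moves", "data": {
  "targets": [
    {"hand": 255, "dx": 0, "dy": 0, "dz": 0.0005, "twist": 0},
    {"hand": 255, "dx": 0, "dy": 0, "dz": 0.0005, "twist": 0}
  ]
}}

```text
clock: 15.95
eef_pos: [0.5727, 0.1399, 0.041]
orientation: [0.0, 0.857, 0.515, -0.0]
force: [0.9, -1.4, -7.5]
width: 0.0492
grip_force: 39.8
```

{"op": "apply_moves", "data": {
  "targets": [
    {"hand": 255, "dx": 0, "dy": 0, "dz": 0.0005, "twist": 0},
    {"hand": 255, "dx": 0, "dy": 0, "dz": 0.0005, "twist": 0}
  ]
}}

```text
clock: 16.15
eef_pos: [0.5727, 0.14, 0.0405]
orientation: [-0.0, 0.857, 0.515, -0.0]
force: [1.3, 0.0, -7.8]
width: 0.0498
grip_force: 39.8
```

{"op": "apply_moves", "data": {
  "targets": [
    {"hand": 255, "dx": 0, "dy": 0, "dz": 0.0005, "twist": 0},
    {"hand": 255, "dx": 0, "dy": 0, "dz": 0.0005, "twist": 0}
  ]
}}

```text
clock: 16.35
eef_pos: [0.5727, 0.1401, 0.0401]
orientation: [-0.0, 0.857, 0.515, -0.0]
force: [0.4, -1.0, -6.8]
width: 0.0494
grip_force: 39.8
```

{"op": "apply_moves", "data": {
  "targets": [
    {"hand": 255, "dx": 0, "dy": 0, "dz": 0.0005, "twist": 0},
    {"hand": 255, "dx": 0, "dy": 0, "dz": 0.0005, "twist": 0}
  ]
}}

```text
clock: 16.55
eef_pos: [0.5727, 0.14, 0.0398]
orientation: [-0.0, 0.857, 0.515, 0.0]
force: [-2.2, -0.4, -2.6]
width: 0.0493
grip_force: 39.8
```

{"op": "apply_moves", "data": {
  "targets": [
    {"hand": 255, "dx": 0, "dy": 0, "dz": 0.0005, "twist": 0},
    {"hand": 255, "dx": 0, "dy": 0, "dz": 0.0005, "twist": 0}
  ]
}}

```text
clock: 16.75
eef_pos: [0.5728, 0.14, 0.0398]
orientation: [-0.0, 0.857, 0.515, 0.0]
force: [-2.8, 0.2, 5.5]
width: 0.0493
grip_force: 39.8
```

{"op": "apply_moves", "data": {
  "targets": [
    {"hand": 255, "dx": 0, "dy": 0, "dz": 0.0005, "twist": 0},
    {"hand": 255, "dx": 0, "dy": 0, "dz": 0.0005, "twist": 0},
    {"hand": 255, "dx": 0, "dy": 0, "dz": 0.0005, "twist": 0}
  ]
}}

```text
clock: 17.05
eef_pos: [0.5728, 0.14, 0.0397]
orientation: [-0.001, 0.857, 0.515, 0.0]
force: [-5.1, 0.2, 10.1]
width: 0.0496
grip_force: 39.8
```

```bash
python3 - <<'E'
from h import *
s,R=T(); print(s["eef_pos"],R.T@s["force"],R.T@s["ft_torque"],R[2,0],s["clock"])
E
```

```text
[0.5728 0.14   0.0397] [ -2.2416  -4.5733 -10.1078] [ 1.1149 -0.6453 -0.5196] 0.0010524184914167463 17.05
```

{"op": "apply_moves", "data": {
  "targets": [
    {"hand": 255, "dx": 0, "dy": 0, "dz": -0.001, "twist": 0},
    {"hand": 100, "dx": 0, "dy": 0, "dz": -0.001, "twist": 0},
    {"hand": 80, "dx": 0, "dy": 0, "dz": -0.001, "twist": 0},
    {"hand": 75, "dx": 0, "dy": 0, "dz": -0.001, "twist": 0},
    {"hand": 75, "dx": 0, "dy": 0, "dz": -0.001, "twist": 0},
    {"hand": 75, "dx": 0, "dy": 0, "dz": -0.001, "twist": 0}
  ]
}}

```text
clock: 17.65
eef_pos: [0.5729, 0.1398, 0.0397]
orientation: [0.0, 0.857, 0.515, 0.0]
force: [0.6, 1.0, 0.2]
width: 0.0619
grip_force: 0.0
```

{"op": "apply_moves", "data": {
  "targets": [
    {"hand": 75, "dx": 0, "dy": 0, "dz": -0.02, "twist": 0},
    {"hand": 75, "dx": 0, "dy": 0, "dz": -0.06, "twist": 0},
    {"hand": 75, "dx": 0, "dy": 0, "dz": -0.1, "twist": 0},
    {"hand": 75, "dx": -0.01, "dy": 0, "dz": -0.14, "twist": 0},
    {"hand": 75, "dx": -0.03, "dy": 0, "dz": -0.17, "twist": 0},
    {"hand": 75, "dx": -0.03, "dy": 0, "dz": -0.17, "twist": 0}
  ]
}}

```text
clock: 18.25
eef_pos: [0.5601, 0.1106, 0.2137]
orientation: [0.001, 0.858, 0.514, 0.003]
force: [-0.1, -0.6, 0.2]
width: 0.0618
grip_force: 0.0
```

```bash
python3 - <<'E'
from h import *
c=imaging.capture("wrist"); save(c,"w6.png"); np.savez("w6.npz",**{k:c[k] for k in("intrinsics","R","t")})
s,R=T(); print(s["eef_pos"],R[:,0],s["force"],s["width"],s["joint_positions"],s["clock"])
E
```

```text
[0.5595 0.1124 0.2116] [0.4708 0.8822 0.0035] [0.0751 0.4036 0.3051] 0.06170056150384278 [-1.0266  0.4861  1.0421  1.7943 -0.4651  1.128  -0.3196] 18.3
```

View pics/w6.png

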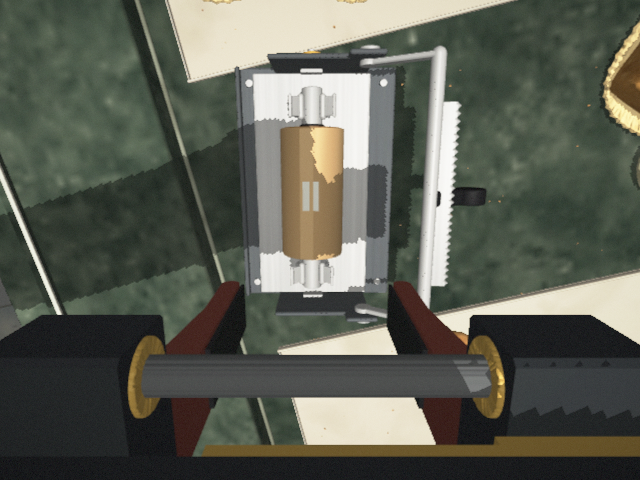

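Roll sits in both clips at (312,103) and (312,270), parallel to the tray. I'll check each end for full seating with a light touch by the shut fingers on the paper; the expected contact TCP z is about 0.077.

{"op": "apply_moves", "data": {
  "targets": [
    {"hand": 255, "dx": -0.004, "dy": -0.001, "dz": 0.0, "twist": 0},
    {"hand": 255, "dx": -0.004, "dy": -0.001, "dz": 0.03, "twist": 0},
    {"hand": 255, "dx": -0.004, "dy": -0.001, "dz": 0.07, "twist": 0},
    {"hand": 255, "dx": -0.004, "dy": -0.001, "dz": 0.1, "twist": 0},
    {"hand": 255, "dx": -0.004, "dy": -0.001, "dz": 0.12, "twist": 0},
    {"hand": 255, "dx": -0.004, "dy": -0.001, "dz": 0.127, "twist": 0},
    {"hand": 255, "dx": -0.004, "dy": -0.001, "dz": 0.13, "twist": 0},
    {"hand": 255, "dx": -0.004, "dy": -0.001, "dz": 0.132, "twist": 0},
    {"hand": 255, "dx": -0.004, "dy": -0.001, "dz": 0.132, "twist": 0}
  ]
}}

```text
clock: 19.2
eef_pos: [0.5564, 0.1104, 0.0781]
orientation: [0.0, 0.857, 0.515, 0.0]
force: [0.1, -0.4, -0.6]
width: 0.0005
grip_force: 0.0
```

{"op": "apply_moves", "data": {
  "targets": [
    {"hand": 255, "dx": 0, "dy": 0, "dz": 0.001, "twist": 0},
    {"hand": 255, "dx": 0, "dy": 0, "dz": 0.002, "twist": 0},
    {"hand": 255, "dx": 0, "dy": 0, "dz": 0.002, "twist": 0}
  ]
}}

```text
clock: 19.5
eef_pos: [0.557, 0.1103, 0.077]
orientation: [0.0, 0.857, 0.515, 0.001]
force: [-0.9, -0.2, 6.9]
width: 0.0004
grip_force: 3.9
```

{"op": "apply_moves", "data": {
  "targets": [
    {"hand": 255, "dx": 0, "dy": 0, "dz": -0.01, "twist": 0},
    {"hand": 255, "dx": 0.03, "dy": 0, "dz": -0.012, "twist": 0},
    {"hand": 255, "dx": 0.068, "dy": 0, "dz": -0.012, "twist": 0},
    {"hand": 255, "dx": 0.068, "dy": 0, "dz": -0.008, "twist": 0},
    {"hand": 255, "dx": 0.068, "dy": 0, "dz": -0.004, "twist": 0},
    {"hand": 255, "dx": 0.068, "dy": 0, "dz": -0.002, "twist": 0},
    {"hand": 255, "dx": 0.068, "dy": 0, "dz": -0.001, "twist": 0},
    {"hand": 255, "dx": 0.068, "dy": 0, "dz": -0.001, "twist": 0}
  ]
}}

```text
clock: 20.3
eef_pos: [0.5876, 0.1691, 0.0772]
orientation: [-0.0, 0.858, 0.514, -0.0]
force: [-2.1, -1.2, 3.6]
width: 0.0003
grip_force: 1.6
```

{"op": "apply_moves", "data": {
  "targets": [
    {"hand": 255, "dx": 0, "dy": 0, "dz": 0.0005, "twist": 0},
    {"hand": 255, "dx": 0, "dy": 0, "dz": 0.001, "twist": 0},
    {"hand": 255, "dx": 0, "dy": 0, "dz": 0.001, "twist": 0}
  ]
}}

```text
clock: 20.6
eef_pos: [0.5882, 0.1689, 0.077]
orientation: [0.0, 0.858, 0.514, 0.0]
force: [-2.4, -2.7, 10.8]
width: 0.0002
grip_force: 5.5
```

```bash
cat >> h.py <<'E'
O=np.array([.5728,.140]); yw=np.radians(62); ey=np.array([np.cos(yw),np.sin(yw),0]); ex=np.array([ey[1],-ey[0],0])
def loc(X): d=np.array(X)-[O[0],O[1],0]; return np.array([d@ex,d@ey,d[2]])
def world(x,y,z): return np.array([O[0],O[1],0])+x*ex+y*ey+np.array([0,0,z])
def tab(q): p=2.635-q; return world(.042+.0766*np.cos(p),0,.066+.0766*np.sin(p))
def bar(q): p=3.053-q; return np.array([.042+.05*np.cos(p),.066+.05*np.sin(p)])
E
python3 - <<'E'
from h import *
from scipy.optimize import brentq
w1,w6=np.load("w1.npz"),np.load("w6.npz")
o1,d1=ray(w1,190,225.5);o2,d2=ray(w6,470,196)
k=np.linalg.lstsq(np.c_[d1,-d2],o2-o1,rcond=None)[0];p,q=o1+k[0]*d1,o2+k[1]*d2
print("tab",p,q,loc((p+q)/2))
for z in(.06,.07,.08,.09):print(z,loc(atz(w1,190,225.5,z)),loc(atz(w6,470,196,z)))
for a in(2.3,2.4,2.5,2.6,2.7):print(a,loc(tab(a)),"bar",bar(a),proj(w1,tab(a)),proj(w6,tab(a)))
qr=brentq(lambda a:np.hypot(*(bar(a)-[0,.052]))-.03,.0,.8);print("rest q",qr,loc(tab(qr)))
s,R=T();print(s["joint_positions"]);t=tab(2.5);go([t[0],t[1],.2],yw+np.pi/2)
E
```

```text
tab [0.6777 0.0851 0.0815] [0.6767 0.0853 0.0812] [0.1179 0.0006 0.0813]
0.06 [0.1254 0.0049 0.06  ] [ 0.1257 -0.0019  0.06  ]
0.07 [0.1221 0.003  0.07  ] [ 0.1218 -0.0008  0.07  ]
0.08 [0.1189 0.001  0.08  ] [0.1179 0.0004 0.08  ]
0.09 [ 0.1157 -0.0009  0.09  ] [0.1139 0.0015 0.09  ]
2.3 [0.1143 0.     0.0912] bar [0.0785 0.1002] [191.082  226.6648] [470.9936 198.3318]
2.4 [0.1165 0.     0.0838] bar [0.0817 0.0964] [191.1681 225.1986] [470.0939 197.1224]
2.5 [ 0.1179 -0.      0.0763] bar [0.0845 0.0923] [192.0624 223.7469] [468.1597 195.9471]
2.6 [0.1186 0.     0.0687] bar [0.087  0.0879] [193.7111 222.3244] [465.2857 194.8163]
2.7 [ 0.1184 -0.      0.061 ] bar [0.0889 0.0833] [196.0564 220.944 ] [461.5677 193.7384]
rest q 0.2262560329746295 [-0.0149  0.      0.1172]
[-0.9458  0.7029  0.8713  1.8084 -0.6557  0.9462 -0.2772]
shift [-0.0325  0.118  -0.1229] twist 89.9 alt -90.1 j7 -0.27718376902414915 clock 20.6
```

{"op": "apply_moves", "data": {
  "targets": [
    {"hand": 140, "dx": 0, "dy": 0, "dz": -0.04, "twist": 0},
    {"hand": 140, "dx": 0, "dy": 0, "dz": -0.08, "twist": 0},
    {"hand": 140, "dx": -0.01, "dy": 0.03, "dz": -0.1, "twist": -9},
    {"hand": 140, "dx": -0.02, "dy": 0.06, "dz": -0.1, "twist": -18},
    {"hand": 140, "dx": -0.032, "dy": 0.1, "dz": -0.1, "twist": -27},
    {"hand": 140, "dx": -0.032, "dy": 0.12, "dz": -0.1, "twist": -36},
    {"hand": 140, "dx": -0.032, "dy": 0.12, "dz": -0.1, "twist": -45},
    {"hand": 140, "dx": -0.032, "dy": 0.12, "dz": -0.1, "twist": -54},
    {"hand": 140, "dx": -0.032, "dy": 0.12, "dz": -0.1, "twist": -63},
    {"hand": 140, "dx": -0.032, "dy": 0.12, "dz": -0.1, "twist": -72},
    {"hand": 140, "dx": -0.032, "dy": 0.12, "dz": -0.1, "twist": -81},
    {"hand": 140, "dx": -0.032, "dy": 0.12, "dz": -0.1, "twist": -90},
    {"hand": 140, "dx": -0.032, "dy": 0.12, "dz": -0.1, "twist": -90},
    {"hand": 140, "dx": -0.032, "dy": 0.12, "dz": -0.1, "twist": -90},
    {"hand": 140, "dx": -0.032, "dy": 0.12, "dz": -0.1, "twist": -90}
  ]
}}

```text
clock: 22.1
eef_pos: [0.6787, 0.0851, 0.1757]
orientation: [-0.0, 0.243, 0.97, 0.0]
force: [-0.1, 0.4, -1.0]
width: 0.0397
grip_force: 0.0
```

```bash
python3 - <<'E'
from h import *
c=imaging.capture("wrist"); save(c,"w7.png"); np.savez("w7.npz",**{k:c[k] for k in("intrinsics","R","t")})
s,R=T(); print(loc(s["eef_pos"]),R[:,0],s["force"],s["width"],s["joint_positions"],s["clock"])
print(proj(c,tab(2.43))); p=world(.1195,0,.073); go(p,yw+np.pi/2)
E
```

```text
[0.1191 0.0015 0.1756] [-0.8818  0.4716  0.0001] [ 0.3889 -0.7026  0.1101] 0.03968236869089997 [-0.5365  0.5916  0.5283  1.5172 -0.3177  1.1193  1.1369] 22.15
[313.4401 247.6921]
shift [-0.0004 -0.0014  0.1026] twist -0.1 alt 179.9 j7 1.1369122804288319 clock 22.15
```

View pics/w7.png

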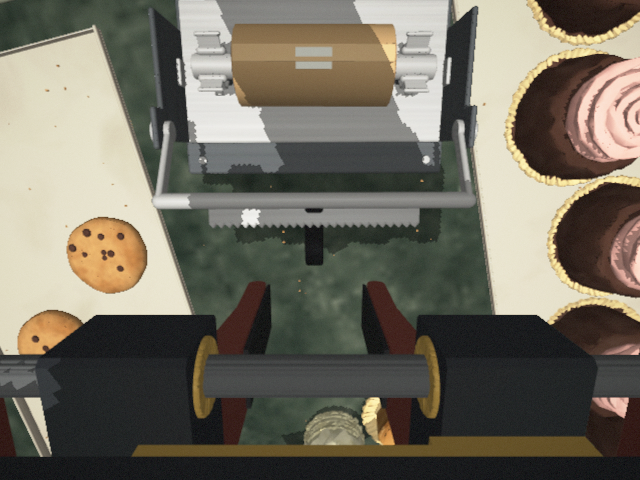

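Tab at (314,247) matches the predicted (313,248), and both clips hold the spindle, at (212,68) and (415,68). Descend and pinch.

{"op": "apply_moves", "data": {
  "targets": [
    {"hand": 140, "dx": 0, "dy": -0.001, "dz": 0.04, "twist": 0},
    {"hand": 140, "dx": 0, "dy": -0.001, "dz": 0.08, "twist": 0},
    {"hand": 140, "dx": 0, "dy": -0.001, "dz": 0.102, "twist": 0},
    {"hand": 140, "dx": 0, "dy": -0.001, "dz": 0.102, "twist": 0},
    {"hand": 255, "dx": 0, "dy": -0.001, "dz": 0.102, "twist": 0},
    {"hand": 255, "dx": 0, "dy": -0.001, "dz": 0.102, "twist": 0},
    {"hand": 255, "dx": 0, "dy": -0.001, "dz": 0.102, "twist": 0},
    {"hand": 255, "dx": 0, "dy": -0.001, "dz": 0.102, "twist": 0},
    {"hand": 255, "dx": 0, "dy": -0.001, "dz": 0.102, "twist": 0}
  ],
  "force": 6
}}

```text
clock: 23.05
eef_pos: [0.6786, 0.0838, 0.0746]
orientation: [0.001, 0.242, 0.97, -0.0]
force: [-0.3, -3.3, 2.0]
width: 0.0118
grip_force: 6.0
```

```bash
python3 - <<'E'
from h import *
s,R=T(); print(loc(s["eef_pos"]),s["force"],s["width"],s["grip_force"],s["clock"])
p0=tab(2.43)
for q in np.arange(2.43,.15,-.12):
    d=R.T@(tab(q)-p0); print(round(q,2),d.round(4))
E
```

```text
[0.1198 0.0001 0.0746] [-0.3117 -3.2921  2.002 ] 0.011761102980453833 6.000590845942497 23.05
2.43 [0. 0. 0.]
2.31 [ 0.0024 -0.     -0.0089]
2.19 [ 0.0058 -0.     -0.0174]
2.07 [ 0.0103 -0.     -0.0254]
1.95 [ 0.0156 -0.     -0.0329]
1.83 [ 0.0219 -0.     -0.0397]
1.71 [ 0.0288 -0.     -0.0456]
1.59 [ 0.0365 -0.     -0.0507]
1.47 [ 0.0447 -0.     -0.0548]
1.35 [ 0.0533 -0.     -0.058 ]
1.23 [ 0.0623 -0.     -0.06  ]
1.11 [ 0.0714 -0.     -0.061 ]
0.99 [ 0.0806 -0.     -0.0609]
0.87 [ 0.0897 -0.0001 -0.0597]
0.75 [ 0.0986 -0.0001 -0.0574]
0.63 [ 0.1071 -0.0001 -0.054 ]
0.51 [ 0.1152 -0.0001 -0.0497]
0.39 [ 0.1228 -0.0001 -0.0444]
0.27 [ 0.1296 -0.0001 -0.0383]
0.15 [ 0.1356 -0.0001 -0.0313]
```

{"op": "apply_moves", "data": {
  "targets": [
    {"hand": 255, "dx": 0.001, "dy": 0, "dz": -0.0045, "twist": 0},
    {"hand": 255, "dx": 0.0024, "dy": 0, "dz": -0.009, "twist": 0},
    {"hand": 255, "dx": 0.004, "dy": 0, "dz": -0.013, "twist": 0},
    {"hand": 255, "dx": 0.0058, "dy": 0, "dz": -0.0174, "twist": 0},
    {"hand": 255, "dx": 0.0103, "dy": 0, "dz": -0.0254, "twist": 0},
    {"hand": 255, "dx": 0.0156, "dy": 0, "dz": -0.0329, "twist": 0},
    {"hand": 255, "dx": 0.0219, "dy": 0, "dz": -0.0397, "twist": 0},
    {"hand": 255, "dx": 0.0288, "dy": 0, "dz": -0.0456, "twist": 0},
    {"hand": 255, "dx": 0.0365, "dy": 0, "dz": -0.0507, "twist": 0},
    {"hand": 255, "dx": 0.0447, "dy": 0, "dz": -0.0548, "twist": 0},
    {"hand": 255, "dx": 0.0533, "dy": 0, "dz": -0.058, "twist": 0},
    {"hand": 255, "dx": 0.0623, "dy": 0, "dz": -0.06, "twist": 0},
    {"hand": 255, "dx": 0.0623, "dy": 0, "dz": -0.06, "twist": 0}
  ]
}}

```text
clock: 24.35
eef_pos: [0.6221, 0.1138, 0.1349]
orientation: [-0.0, 0.242, 0.97, -0.0]
force: [-3.8, -6.5, 4.2]
width: 0.0118
grip_force: 6.0
```

```bash
python3 - <<'E'
from h import *
c=imaging.capture("wrist"); save(c,"w8.png"); np.savez("w8.npz",**{k:c[k] for k in("intrinsics","R","t")})
s,R=T(); print(loc(s["eef_pos"]),s["force"],s["width"],s["grip_force"],s["clock"])
for q in (1.1,1.23,1.4): b=bar(q); print(q,proj(c,tab(q)),[proj(c,world(b[0],y,b[1])) for y in(-.09,.09)])
E
```

```text
[0.0561 0.     0.1348] [-3.3345 -6.8493  4.8917] 0.012043416249085887 5.999613166568452 24.4
1.1 [315.1328 287.427 ] [array([123.8742, 222.3919]), array([506.647 , 222.6785])]
1.23 [315.1317 308.962 ] [array([123.406 , 236.1443]), array([507.0917, 236.4297])]
1.4 [315.1394 333.066 ] [array([124.1022, 254.1602]), array([506.3737, 254.4421])]
```

View pics/w8.png

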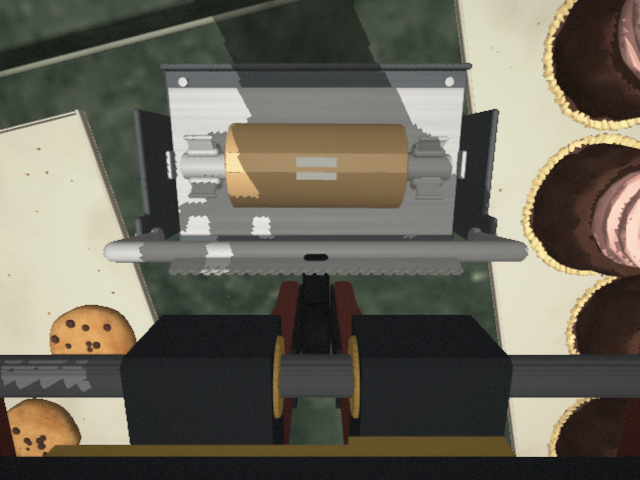

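The bar is up at row 250 (q about 1.35, the tab creeping slightly), and nothing else has moved. Continue over the top with a small sideways easing.

{"op": "apply_moves", "data": {
  "targets": [
    {"hand": 255, "dx": 0.0045, "dy": -0.0005, "dz": -0.0006, "twist": 0},
    {"hand": 255, "dx": 0.0091, "dy": -0.0008, "dz": -0.001, "twist": 0},
    {"hand": 255, "dx": 0.0183, "dy": -0.0008, "dz": -0.0009, "twist": 0},
    {"hand": 255, "dx": 0.0274, "dy": -0.0008, "dz": 0.0003, "twist": 0},
    {"hand": 255, "dx": 0.0363, "dy": -0.0008, "dz": 0.0026, "twist": 0},
    {"hand": 255, "dx": 0.0448, "dy": -0.0008, "dz": 0.006, "twist": 0},
    {"hand": 255, "dx": 0.0448, "dy": -0.0008, "dz": 0.006, "twist": 0}
  ]
}}

```text
clock: 25.1
eef_pos: [0.5811, 0.1355, 0.1279]
orientation: [-0.001, 0.241, 0.97, 0.0]
force: [-4.0, -3.5, 3.8]
width: 0.0121
grip_force: 6.0
```

```bash
cat >> h.py <<'E'
def barview(n):
    c=imaging.capture("wrist"); save(c,n+".png"); s,R=T(); print("tcp",loc(s["eef_pos"]),"f",R.T@s["force"],"w",s["width"],s["clock"])
    for d in look_for("tear_bar","wrist")[:2]: print(round(d["conf"],2),[int(x) for x in d["rect"]])
    for q in np.arange(.15,1.3,.15): b=bar(q); print(round(q,2),[proj(c,world(b[0],y,b[1])).round(0) for y in(-.09,.09)])
    g=cv2.cvtColor(c["image"],cv2.COLOR_RGB2GRAY); return c,g
E
python3 - <<'E'
from h import *
c,g=barview("w9")
for x in(120,135,500,512): print(x,g[80:300:4,x].tolist())
E
```

```text
tcp [ 0.0097 -0.0001  0.128 ] f [ 2.8952 -5.6193 -4.386 ] w 0.011813487196536208 25.15
0.9 [115, 280, 518, 355]
0.15 [array([151., 243.]), array([480., 243.])]
0.3 [array([146., 250.]), array([485., 251.])]
0.45 [array([142., 260.]), array([489., 260.])]
0.6 [array([137., 271.]), array([494., 272.])]
0.75 [array([134., 284.]), array([497., 285.])]
0.9 [array([131., 299.]), array([500., 300.])]
1.05 [array([129., 314.]), array([502., 315.])]
1.2 [array([128., 330.]), array([502., 331.])]
120 [83, 82, 86, 82, 80, 61, 34, 39, 85, 149, 73, 73, 70, 73, 79, 80, 74, 74, 77, 80, 72, 74, 80, 84, 90, 94, 90, 90, 81, 75, 80, 74, 74, 78, 79, 77, 79, 78, 83, 82, 83, 78, 77, 79, 80, 78, 93, 121, 101, 111, 129, 190, 219, 224, 200]
135 [88, 84, 82, 84, 68, 38, 40, 63, 159, 67, 69, 68, 68, 73, 73, 80, 83, 85, 87, 75, 66, 77, 85, 91, 93, 86, 80, 75, 76, 86, 87, 84, 82, 87, 88, 83, 80, 80, 79, 76, 71, 71, 73, 73, 70, 75, 80, 84, 85, 80, 136, 186, 221, 226, 202]
500 [221, 222, 223, 222, 223, 227, 228, 229, 230, 231, 230, 230, 232, 231, 230, 232, 231, 231, 231, 231, 232, 231, 231, 231, 231, 231, 231, 232, 232, 233, 232, 232, 232, 232, 232, 231, 233, 232, 233, 232, 232, 231, 229, 229, 230, 230, 231, 231, 232, 231, 109, 130, 136, 137, 125]
512 [219, 217, 219, 220, 222, 224, 226, 227, 230, 230, 230, 229, 230, 229, 231, 231, 229, 230, 231, 231, 230, 231, 231, 231, 231, 232, 231, 231, 232, 232, 231, 231, 232, 230, 231, 231, 230, 233, 230, 231, 231, 229, 229, 229, 231, 232, 232, 231, 233, 231, 108, 128, 137, 135, 123]
```

Bar centre row 289 means q ≈ 0.80, with the tab about 11 mm behind the pads. I'll let go, since the bar stays where it's left, and re-pinch centred.

{"op": "apply_moves", "data": {
  "targets": [
    {"hand": 190, "dx": 0, "dy": 0, "dz": 0, "twist": 0},
    {"hand": 190, "dx": 0, "dy": 0, "dz": 0, "twist": 0},
    {"hand": 190, "dx": -0.006, "dy": 0, "dz": -0.002, "twist": 0},
    {"hand": 190, "dx": -0.012, "dy": 0, "dz": -0.004, "twist": 0},
    {"hand": 190, "dx": -0.012, "dy": 0, "dz": -0.004, "twist": 0}
  ]
}}

```text
clock: 25.7
eef_pos: [0.5952, 0.1283, 0.1322]
orientation: [0.001, 0.242, 0.97, 0.0]
force: [-0.3, -0.5, -0.7]
width: 0.0224
grip_force: 0.0
```

```bash
python3 - <<'E'
from h import *
c,g=barview("w10")
print(g[200:320:2,507].tolist())
E
```

```text
tcp [0.0248 0.0001 0.1318] f [ 0.794  -0.4925 -0.2502] w 0.02257481372729487 25.75
0.74 [112, 247, 519, 331]
0.63 [181, 178, 447, 245]
0.15 [array([151., 213.]), array([479., 213.])]
0.3 [array([146., 219.]), array([484., 219.])]
0.45 [array([141., 228.]), array([489., 228.])]
0.6 [array([137., 239.]), array([493., 239.])]
0.75 [array([133., 251.]), array([496., 251.])]
0.9 [array([130., 266.]), array([499., 265.])]
1.05 [array([129., 281.]), array([501., 281.])]
1.2 [array([128., 296.]), array([502., 296.])]
[230, 229, 230, 229, 231, 230, 229, 231, 229, 229, 228, 229, 228, 228, 226, 228, 229, 230, 229, 229, 229, 230, 230, 108, 120, 128, 132, 137, 138, 132, 131, 121, 111, 105, 207, 230, 230, 229, 229, 229, 229, 229, 229, 228, 230, 229, 229, 230, 228, 229, 229, 228, 227, 228, 228, 229, 228, 228, 228, 228]
```

{"op": "apply_moves", "data": {
  "targets": [
    {"hand": 255, "dx": 0, "dy": 0, "dz": 0, "twist": 0},
    {"hand": 255, "dx": 0, "dy": 0, "dz": 0, "twist": 0},
    {"hand": 255, "dx": 0, "dy": 0, "dz": 0, "twist": 0},
    {"hand": 255, "dx": 0.004, "dy": 0, "dz": 0.001, "twist": 0},
    {"hand": 255, "dx": 0.008, "dy": 0, "dz": 0.003, "twist": 0},
    {"hand": 255, "dx": 0.0125, "dy": 0, "dz": 0.005, "twist": 0},
    {"hand": 255, "dx": 0.017, "dy": 0, "dz": 0.0075, "twist": 0},
    {"hand": 255, "dx": 0.021, "dy": 0, "dz": 0.01, "twist": 0},
    {"hand": 255, "dx": 0.0245, "dy": 0, "dz": 0.012, "twist": 0},
    {"hand": 255, "dx": 0.0273, "dy": 0, "dz": 0.0137, "twist": 0},
    {"hand": 255, "dx": 0.0273, "dy": 0, "dz": 0.0137, "twist": 0}
  ],
  "force": 6
}}

```text
clock: 26.9
eef_pos: [0.5691, 0.1418, 0.1173]
orientation: [-0.0, 0.242, 0.97, -0.0]
force: [-0.7, -2.5, -2.6]
width: 0.0119
grip_force: 6.0
```

```bash
python3 - <<'E'
from h import *
c,g=barview("w11")
print(g[200:320:2,507].tolist()); print(g[200:320:2,490].tolist())
E
```

```text
tcp [-0.004  -0.0001  0.1174] f [-0.0371 -2.0569  2.9836] w 0.011957510433808995 26.95
0.61 [119, 279, 512, 338]
0.15 [119, 157, 512, 344]
0.15 [array([146., 272.]), array([485., 272.])]
0.3 [array([141., 281.]), array([491., 281.])]
0.45 [array([136., 291.]), array([496., 292.])]
0.6 [array([131., 304.]), array([500., 304.])]
0.75 [array([127., 319.]), array([504., 319.])]
0.9 [array([124., 334.]), array([507., 335.])]
1.05 [array([122., 351.]), array([509., 351.])]
1.2 [array([121., 367.]), array([510., 368.])]
[236, 236, 237, 237, 237, 237, 237, 236, 236, 236, 237, 238, 236, 237, 237, 237, 236, 238, 238, 238, 236, 238, 235, 237, 238, 236, 236, 238, 237, 236, 237, 237, 235, 235, 234, 236, 234, 234, 235, 228, 115, 130, 137, 144, 146, 142, 140, 130, 122, 124, 204, 237, 237, 236, 235, 238, 237, 235, 236, 235]
[238, 238, 238, 239, 237, 237, 239, 238, 230, 49, 47, 45, 46, 44, 40, 46, 46, 42, 45, 48, 41, 42, 45, 42, 44, 46, 42, 46, 45, 49, 53, 51, 56, 53, 60, 59, 62, 61, 64, 82, 117, 128, 136, 143, 145, 144, 141, 129, 118, 89, 83, 86, 86, 87, 89, 88, 87, 88, 88, 98]
```

{"op": "apply_moves", "data": {
  "targets": [
    {"hand": 255, "dx": 0.0015, "dy": 0, "dz": 0.001, "twist": 0},
    {"hand": 255, "dx": 0.003, "dy": 0, "dz": 0.0025, "twist": 0},
    {"hand": 255, "dx": 0.0045, "dy": 0, "dz": 0.0038, "twist": 0},
    {"hand": 255, "dx": 0.006, "dy": 0, "dz": 0.005, "twist": 0},
    {"hand": 255, "dx": 0.007, "dy": 0, "dz": 0.006, "twist": 0},
    {"hand": 255, "dx": 0.007, "dy": 0, "dz": 0.006, "twist": 0}
  ]
}}

```text
clock: 27.6
eef_pos: [0.5633, 0.1449, 0.1117]
orientation: [-0.0, 0.242, 0.97, -0.0]
force: [-1.1, -3.5, -0.4]
width: 0.0118
grip_force: 6.0
```

{"op": "apply_moves", "data": {
  "targets": [
    {"hand": 255, "dx": 0.0005, "dy": 0, "dz": 0.0005, "twist": 0},
    {"hand": 255, "dx": 0.001, "dy": 0, "dz": 0.001, "twist": 0},
    {"hand": 255, "dx": 0.001, "dy": 0, "dz": 0.001, "twist": 0}
  ]
}}

```text
clock: 27.9
eef_pos: [0.5626, 0.1453, 0.1108]
orientation: [-0.0, 0.242, 0.97, -0.0]
force: [-2.3, -3.8, -0.4]
width: 0.0123
grip_force: 6.0
```

{"op": "apply_moves", "data": {
  "targets": [
    {"hand": 255, "dx": 0.0005, "dy": 0, "dz": 0.0005, "twist": 0},
    {"hand": 255, "dx": 0.001, "dy": 0, "dz": 0.001, "twist": 0},
    {"hand": 255, "dx": 0.001, "dy": 0, "dz": 0.001, "twist": 0}
  ]
}}

```text
clock: 28.2
eef_pos: [0.5617, 0.1458, 0.1098]
orientation: [-0.0, 0.242, 0.97, -0.0]
force: [-2.6, -4.5, 0.5]
width: 0.0123
grip_force: 6.0
```

```bash
python3 - <<'E'
from h import *
c,g=barview("w12")
print(g[240:340:2,507].tolist()); print(g[240:340:2,495].tolist())
E
```

```text
tcp [-0.0125 -0.0001  0.1098] f [-0.7552 -4.9037 -0.1594] w 0.012034400996847707 28.25
0.69 [119, 285, 516, 337]
0.37 [174, 244, 455, 315]
0.15 [array([141., 292.]), array([489., 292.])]
0.3 [array([136., 302.]), array([495., 302.])]
0.45 [array([131., 313.]), array([500., 313.])]
0.6 [array([126., 327.]), array([505., 327.])]
0.75 [array([122., 342.]), array([509., 342.])]
0.9 [array([119., 359.]), array([512., 359.])]
1.05 [array([116., 376.]), array([514., 376.])]
1.2 [array([116., 393.]), array([515., 393.])]
[238, 238, 236, 238, 237, 237, 237, 237, 238, 238, 237, 236, 237, 237, 238, 237, 237, 237, 238, 237, 235, 235, 234, 235, 232, 179, 120, 132, 136, 139, 145, 140, 136, 124, 130, 154, 202, 236, 235, 237, 236, 234, 236, 235, 236, 236, 235, 236, 236, 235]
[40, 44, 45, 45, 44, 43, 42, 41, 42, 42, 44, 45, 47, 46, 46, 49, 53, 57, 77, 58, 58, 58, 63, 61, 71, 108, 121, 133, 141, 144, 144, 145, 132, 123, 111, 89, 92, 89, 89, 86, 88, 95, 105, 115, 148, 206, 216, 220, 223, 222]
```

{"op": "apply_moves", "data": {
  "targets": [
    {"hand": 255, "dx": 0.0005, "dy": 0, "dz": 0.0005, "twist": 0},
    {"hand": 255, "dx": 0.001, "dy": 0, "dz": 0.001, "twist": 0},
    {"hand": 255, "dx": 0.001, "dy": 0, "dz": 0.001, "twist": 0}
  ]
}}

```text
clock: 28.6
eef_pos: [0.5609, 0.1462, 0.1089]
orientation: [-0.0, 0.242, 0.97, -0.0]
force: [-3.0, -4.0, 1.3]
width: 0.0116
grip_force: 6.0
```

{"op": "apply_moves", "data": {
  "targets": [
    {"hand": 255, "dx": 0.0005, "dy": 0, "dz": 0.0005, "twist": 0},
    {"hand": 255, "dx": 0.001, "dy": 0, "dz": 0.001, "twist": 0},
    {"hand": 255, "dx": 0.001, "dy": 0, "dz": 0.001, "twist": 0}
  ]
}}

```text
clock: 28.9
eef_pos: [0.5601, 0.1467, 0.1078]
orientation: [-0.0, 0.242, 0.97, -0.0]
force: [-2.1, -4.6, 0.9]
width: 0.0121
grip_force: 6.0
```

{"op": "apply_moves", "data": {
  "targets": [
    {"hand": 255, "dx": 0.0005, "dy": 0, "dz": 0.0005, "twist": 0},
    {"hand": 255, "dx": 0.001, "dy": 0, "dz": 0.001, "twist": 0},
    {"hand": 255, "dx": 0.001, "dy": 0, "dz": 0.001, "twist": 0}
  ]
}}

```text
clock: 29.2
eef_pos: [0.5597, 0.1469, 0.1074]
orientation: [0.0, 0.242, 0.97, 0.0]
force: [-2.5, -6.1, 5.1]
width: 0.0117
grip_force: 6.0
```

```bash
python3 - <<'E'
from h import *
c,g=barview("w13")
print(g[260:340:2,507].tolist()); print(g[260:340:2,495].tolist())
E
```

```text
tcp [-0.0148 -0.0001  0.1073] f [-0.8624 -5.3133 -3.8656] w 0.011880953085115907 29.25
0.97 [118, 284, 512, 338]
0.15 [array([140., 298.]), array([491., 298.])]
0.3 [array([134., 308.]), array([497., 308.])]
0.45 [array([129., 320.]), array([502., 320.])]
0.6 [array([124., 334.]), array([507., 334.])]
0.75 [array([120., 349.]), array([511., 349.])]
0.9 [array([117., 366.]), array([514., 366.])]
1.05 [array([114., 384.]), array([516., 384.])]
1.2 [array([113., 401.]), array([517., 401.])]
[237, 236, 237, 236, 237, 237, 237, 237, 237, 236, 237, 236, 235, 236, 234, 235, 213, 110, 125, 136, 140, 142, 141, 141, 128, 132, 130, 209, 217, 236, 236, 235, 235, 235, 235, 235, 237, 235, 236, 236]
[45, 44, 43, 41, 40, 43, 43, 43, 41, 41, 42, 42, 48, 46, 49, 48, 79, 117, 126, 138, 142, 144, 146, 140, 128, 120, 94, 90, 89, 86, 84, 86, 89, 100, 129, 161, 179, 197, 206, 217]
```

The push rose to about 5 N and motion stalled at q ≈ 0.22, against a predicted rest of 0.226, so the bar rests on the paper. Open, then rise straight up.

{"op": "apply_moves", "data": {
  "targets": [
    {"hand": 200, "dx": 0, "dy": 0, "dz": 0, "twist": 0},
    {"hand": 170, "dx": 0, "dy": 0, "dz": 0, "twist": 0},
    {"hand": 170, "dx": 0, "dy": 0, "dz": 0, "twist": 0},
    {"hand": 170, "dx": 0, "dy": 0, "dz": 0, "twist": 0},
    {"hand": 170, "dx": 0, "dy": 0, "dz": -0.01, "twist": 0},
    {"hand": 170, "dx": 0, "dy": 0, "dz": -0.03, "twist": 0},
    {"hand": 170, "dx": 0, "dy": 0, "dz": -0.06, "twist": 0},
    {"hand": 170, "dx": 0, "dy": 0, "dz": -0.1, "twist": 0},
    {"hand": 170, "dx": -0.02, "dy": 0, "dz": -0.13, "twist": 0},
    {"hand": 170, "dx": -0.04, "dy": 0, "dz": -0.15, "twist": 0},
    {"hand": 170, "dx": -0.05, "dy": 0, "dz": -0.15, "twist": 0},
    {"hand": 170, "dx": -0.05, "dy": 0, "dz": -0.15, "twist": 0},
    {"hand": 170, "dx": -0.05, "dy": 0, "dz": -0.15, "twist": 0}
  ]
}}

```text
clock: 30.6
eef_pos: [0.6023, 0.124, 0.2555]
orientation: [-0.001, 0.242, 0.97, -0.001]
force: [-0.3, -0.4, -0.6]
width: 0.0291
grip_force: 0.0
```

```bash
python3 - <<'E'
from h import *
c,g=barview("w14")
print(proj(c,tab(.226)),proj(c,tab(.3)))
E
```

```text
tcp [ 0.0333 -0.0001  0.2555] f [0.0956 0.3254 0.862 ] w 0.029392323105846864 30.65
0.61 [196, 157, 434, 239]
0.15 [array([209., 180.]), array([423., 180.])]
0.3 [array([207., 184.]), array([425., 184.])]
0.45 [array([206., 188.]), array([427., 189.])]
0.6 [array([204., 195.]), array([428., 195.])]
0.75 [array([202., 202.]), array([430., 202.])]
0.9 [array([201., 210.]), array([431., 210.])]
1.05 [array([201., 219.]), array([432., 220.])]
1.2 [array([200., 229.]), array([432., 229.])]
[316.0696 172.9419] [316.0625 178.7284]
```

View pics/w14.png

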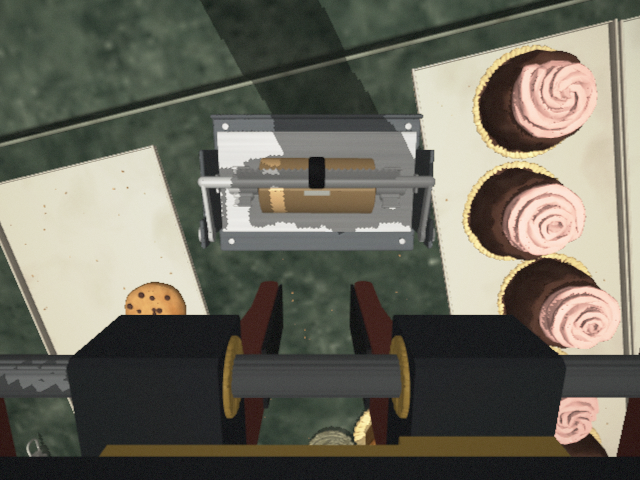

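The bar lies across the paper at row 182 and the tab is at (316,172), both matching q ≈ 0.22. The cakes and cookie haven't moved and the gripper is clear.

```bash
python3 -c "
from cell import sign_off; print(sign_off())"
```

```text
the job is handed in; nothing more can be done
None
```

The roll is snapped into both clips and home on the pads, the tear bar rests on the paper at about 0.22 rad, and the cakes and cookie look undisturbed; I handed the job in at about 31 s and got no verdict back.

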